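# Clamp a glued edging by hanging the sprung cramp bar's slot on its stud

## Task

A limestone relief slab and its freshly glued wooden edging strip lie in the small gluing jig. Clamp them: draw the jig's sprung steel bar out by its ring, swing it round to the work and hang its side slot on the headed stud, then let the spring draw it home so that the bar stays hooked by itself and its pad holds the strip tight along the slab's edge with the slab back against the wooden fence. Leave the glue bottle and the sanding block where they stand.

Things in the scene. Friction and masses are not known exactly. Their poses are not given: they have to be found in the camera images.
- jig: gluing jig, fixed: plywood base 254 x 300 x 18 mm, from x = -50 to +204 and y = -150 to +150 mm of its frame (origin at table height; x away from the robot to the waxed wooden fence, whose front face is at x = 165 mm; y left; z up). The closed bar lies along x = 0, its mid-height 39 mm above the table, from the pivot (y = 110 mm) towards -y
- pivot (a point): vertical pivot axis of the swinging bar, at the bar's mid-height
- rail_mid (a point): middle of the short steel rail in which the STUD is clamped, 225 mm from the pivot, at bar height. Stud: upright pin 8 mm thick, head 17 mm wide, 48 to 54 mm above the table; the bar passes under the head. The stud itself stands anywhere within 13 mm of this point along the rail (towards or away from the pivot); its place is not reported: look or feel for it
- cramp_arm (a joint): angle of the bar about the pivot, rad: 0 = along the jig's y axis; positive = swung open to the robot (ring at pivot + d * (-sin, -cos) in the jig's x, y). Limits -0.05 and 0.7; light friction, stays where left; starts at 0.2 to 0.4. Hooked it rests at 0.006 to 0.01; lying outside against the stud, plate edge on pin, it stops at 0.08 to 0.09; pushed in with the stud on the slot's bottom -0.007
- cramp_bar (a joint): how far the bar is drawn out of its spring tube, m: 0 home, 0.056 the outer stop. The spring pulls it home with 6.4 N at 0 and 0.16 N more per mm. The mouth faces the stud when it is drawn out 34 mm + or - 13 mm. Hooked on the stud it stays drawn out 6 to 33 mm. Rings on the rod, 5 mm apart, come out of the tube as it is drawn
- mouth (a point): middle of the mouth of the L-shaped slot in the bar's flat end plate (30 wide, 6 thick), on its work-side edge, 191 mm + drawn length from the pivot. The mouth is 11 mm wide, 20.5 deep; from its bottom the slot (11 mm wide, on the plate's centre line) runs on 13 mm towards the ring to a blind end. Easing the bar home takes the stud 14.5 mm along into it, behind a lip 9.5 mm wide
- ring (a point): centre of the round pull ring at the bar's end, 287 mm + drawn length from the pivot, 39 mm above the table; it lies flat, 47 mm clear inside, of 9 mm round steel. Only bare table lies below it, outside the baseboard: closed fingers fit in from above and can pull and push it
- pad: black nylon-faced pad, 40 mm long, 14 high, under the bar's tube, 110 mm from the pivot; meets the middle of the strip's front. Sprung: gives way up to 9 mm towards the robot, 2.4 N at first touch and 1.2 N more per mm; about 3 mm (6 N) with the bar hooked and the work home
- glue_bottle: glue bottle with blue cap, 49 x 63 x 140 mm, standing on the table to the right of the jig; origin in the middle of its underside
- sanding_block: brown cork sanding block, 60 x 101 x 32 mm, on the table to the right; origin in the middle of its underside
- slab: loose pale limestone relief slab, 150 x 116 x 8 mm, lying flat in the jig on the baseboard, its long side (its own x) along the jig's y. Origin in the middle of its underside; home when its far edge touches the fence (origin at x = 106.5 mm of the jig)
- edging: loose wooden edging strip, 18 x 156 x 12 mm (x, y, z), lying along the slab's edge nearest to the robot, a few mm away from it. Origin in the middle of its underside; with the slab home it is tight when its origin is at x = 40 mm of the jig
Mind the look-alikes: they are no part of the job. What is shaped like the edging but green, turquoise or yellow is not meant.

How it is judged:
By the outcome, as a careful person would: the job done as asked, in the order asked, and still so for the second after the job is handed in, with the robot touching nothing.
It also fails if it takes over 67 s, if anything falls off the work surface, if the arm or the gripper's body presses on something with over 40 N, if the wrist force passes 120 N, or if a joint passes its speed limit or range.

## Robot

A 7-joint arm with a two-finger parallel gripper is mounted at the origin on a cart in front of the work surface, level with it; the furniture and walls round the work are solid. World frame = base frame: x ahead of the robot, y to its left, z up, the work surface at z = 0. Lengths are in m, angles in rad, forces in N, time in s.
With the tool pointing down it reaches from about 0.425 to 0.875 m from the base axis. Payload 8.4 kg.
Tool frame: the origin (TCP) lies at the very end of the fingers, on their centre line; the grasp point (between the pads) lies 19 mm behind it; y points along the fingers, z is the direction in which the jaws open and shut, and the axes are right-handed (so a half turn about y gives the same grasp; the last joint's range is limited). The gripper opens to 87 mm and grips with 3 to 60 N. Pads are 19 mm wide; open, the fingers measure 117 mm over their backs; the gripper's body (75 mm by 190 mm) begins 51 mm behind the grasp point.
Start: joints at [1.23, 0.333, 0.04, 1.465, -0.013, 1.343, -0.059], TCP at [0.156, -0.631, 0.2] pointing down, gripper open.
Joint ranges: [-2.58, 2.58], [-0.38, 2.09], [-1.3, 1.39], [0.25, 2.4], [-1.5, 4.64], [0.08, 2.09], [-2.65, 2.65]. Speed limits (rad/s): [2.22, 2.22, 2.79, 2.79, 3.14, 3.14, 3.14].

## Interface

Orientations are given as a unit quaternion [w, x, y, z].
In Python, from plant import robot gives the robot as it stands. The module is installed in compiled form; this text tells all that it offers.
- The arm moves only by the tool jog_arm, never from a script. Its argument "targets" is a list of rows, each a list of 5 numbers: the opening, from 0 (shut) to 1 (fully open), then the shift along the tool's x, y, z in mm, then the turn about the tool's y in degrees. A call has 1 to 8 rows; each row shifts and turns the commanded pose from where the row before left it, along the tool's axes as they then stand; what a row does not reach is not made up. A row lasts 1/12 s, in which the tool goes at most 41.7 mm and 7.16 degrees, less where a joint would pass 70% of its speed; a pose out of reach is approached as far as the arm can. A call is refused whole if a number of a shift passes 41.7 or a number of a turn 7.16, either way. A call with a gripper value outside its range is refused whole. The fingers move at their own pace and stop on an object; the grip force is fixed at half the most. Time passes only in rows, so rows that do not move let the fingers close. It gives the time, the measured TCP pose, the force and the opening at its end, in the units of the state.
- robot.state(): the state, without advancing time (a new reading comes with each control period).
- robot.capture(name): name is "scene" or "top" or "wrist"; returns a dict with "frame" (384x512x3 uint8, red, green, blue), "depth" (384x512 float32, m along the optical axis (not along the pixel's ray), 0 where there is no reading), "mtx" (3x3 intrinsics, pixels), "T" (4x4, takes a point from camera to world coordinates). Camera axes: x right, y down, z forward; pixel columns grow to the right and rows downward; lengths in m; the calibration is good to about 2 mm. A picture is of the moment at which its call begins.
- robot.sign_off(): hands the job in, once; it reports no verdict.
Trained networks look in a picture, given as the dict that the camera call returned (one of the last four; its "shot" number tells which), for a name from the list of things; names that differ only in an ending like _2 or _b are one class to them, and where a whole thing is asked for, a point or a joint stands for the part that bears it (a point fixed in the world has none). Each returns a list of dicts, best first, with "confidence" (0 to 1); they miss things now and then, are a little off and sometimes report something else, mostly with a low value. They report only what shows in the picture. A call takes as long as a camera call. They do not tell look-alikes from the thing itself.
- robot.spot_in(picture, target): "bbox" ([left, top, right, bottom] in pixels, round what is visible of it).
The state is a dict: "time": time; "joints": joint angles; "dq": joint speeds; "joint_torque": joint torques, N m; "ee_pos": TCP position; "ee_rot": TCP orientation; "ft_force": force on the tool from outside, world axes, zero at the start; "torque": the same for the moment, N m; "gripper_width": finger opening in m.
Only numpy, scipy, OpenCV 4.12 (cv2) and the standard library are available. Lean on these libraries where they do the work, as an engineer would, in place of code of your own. Each camera call takes 0.05 s, during which the arm holds its last target.

## Working session

There is one attempt and no reset: what is moved stays moved. The work goes in short steps, Python scripts to look and compute and a tool call to move; the robot and the scene stay as the last step left them, time stands still between calls to the robot, and variables do not carry over. Pictures are saved under pics/ and viewed, and the job is handed in when it is done.

Besides the shell and the picture viewer there is one more tool, called after ">>>" as a command line: name --pt "numbers of a row" for each row, then --argument value for the rest. jog_arm: Moves the arm, as the interface text tells. Its arguments: {"type":"object","properties":{"targets":{"type":"array","items":{"type":"array","items":{"type":"number"}}}},"required":["targets"]}

```bash
mkdir -p pics; cat > h.py <<'E'
import numpy as np, cv2
from plant import robot
def save(n,img,s=1):
    im=cv2.cvtColor(img,cv2.COLOR_RGB2BGR)
    if s!=1: im=cv2.resize(im,None,fx=s,fy=s,interpolation=cv2.INTER_CUBIC)
    cv2.imwrite('pics/'+n+'.png',im)
def w(c,u,v,z=None):
    K=c['mtx'];T=c['T']
    r=np.array([(u-K[0,2])/K[0,0],(v-K[1,2])/K[1,1],1.])
    if z is None:
        d=c['depth'][int(round(v)),int(round(u))]
        return T[:3,:3]@(r*d)+T[:3,3]
    d=T[:3,:3]@r
    return T[:3,3]+d*(z-T[2,3])/d[2]
def px(c,p):
    T=c['T'];q=T[:3,:3].T@(np.array(p)-T[:3,3]);q=c['mtx']@q
    return q[:2]/q[2]
E
python3 - <<'E'
from h import *
np.set_printoptions(precision=4,suppress=True)
for n in ['scene','top']:
    c=robot.capture(n); save(n+'1',c['frame'],1.5); print(n,c['T'],c['mtx'][0])
    np.savez('pics/'+n+'1',**{k:c[k] for k in('frame','depth','mtx','T')})
    for t in ['jig','ring','mouth','pad','slab','edging','glue_bottle','sanding_block','cramp_bar','rail_mid','pivot']:
        try: print(t,[(np.round(d['bbox']).astype(int).tolist(),round(d['confidence'],2)) for d in robot.spot_in(c,t)])
        except Exception as e: print(t,e)
print(robot.state())
E
```

```text
scene [[ 0.8855 -0.3424  0.314   0.3022]
 [-0.4646 -0.6603  0.5901 -0.6126]
 [ 0.0053 -0.6684 -0.7438  0.8473]
 [ 0.      0.      0.      1.    ]] [388.5112   0.     256.5372]
jig [([195, 129, 314, 231], 0.73), ([204, 144, 254, 231], 0.3)]
ring [([223, 177, 254, 229], 0.56)]
mouth [([225, 179, 256, 228], 0.88)]
pad []
slab [([232, 140, 286, 182], 0.76)]
edging [([155, 203, 206, 223], 0.95), ([330, 200, 359, 236], 0.77), ([224, 155, 258, 188], 0.64), ([204, 108, 243, 130], 0.55)]
glue_bottle [([325, 263, 361, 310], 0.92)]
sanding_block [([271, 288, 307, 334], 0.98)]
cramp_bar [([223, 178, 252, 233], 0.79)]
rail_mid [([192, 128, 316, 229], 0.74)]
pivot [([193, 130, 315, 231], 0.64)]
top [[ 0.0639 -0.9758  0.2091  0.3358]
 [-0.998  -0.0631  0.0103  0.0274]
 [ 0.0031 -0.2094 -0.9778  1.5277]
 [ 0.      0.      0.      1.    ]] [440.0551   0.     263.5404]
jig [([189, 150, 296, 234], 0.79)]
ring [([238, 212, 292, 232], 0.8)]
mouth [([239, 210, 293, 234], 0.81)]
pad []
slab [([210, 164, 258, 198], 0.72)]
edging [([213, 198, 256, 202], 0.77), ([304, 136, 325, 170], 0.68), ([137, 167, 173, 189], 0.62), ([231, 244, 266, 277], 0.52)]
glue_bottle [([366, 186, 382, 209], 0.93)]
sanding_block [([345, 220, 375, 249], 0.59)]
cramp_bar [([239, 215, 294, 230], 0.77)]
rail_mid [([190, 148, 295, 235], 0.89), ([343, 221, 378, 248], 0.39)]
pivot [([193, 149, 294, 231], 0.82)]
{'time': 1.2, 'joints': array([ 1.2298,  0.3332,  0.0399,  1.4654, -0.0134,  1.3433, -0.0585]), 'dq': array([ 0.0007,  0.001 , -0.0002, -0.0002,  0.0022, -0.0001,  0.0009]), 'joint_torque': array([  0.001 , -65.6128,   1.3336, -40.4062,  -0.06  ,   0.0352,
         0.    ]), 'ee_pos': array([ 0.1556, -0.6311,  0.1999]), 'ee_rot': array([ 0.0853, -0.0853,  0.702 , -0.7019]), 'ft_force': array([-0.2518,  0.3475,  0.5069]), 'torque': array([-0.0201, -0.0239,  0.0252]), 'gripper_width': 0.08718089786268447}
```

View pics/scene1.png

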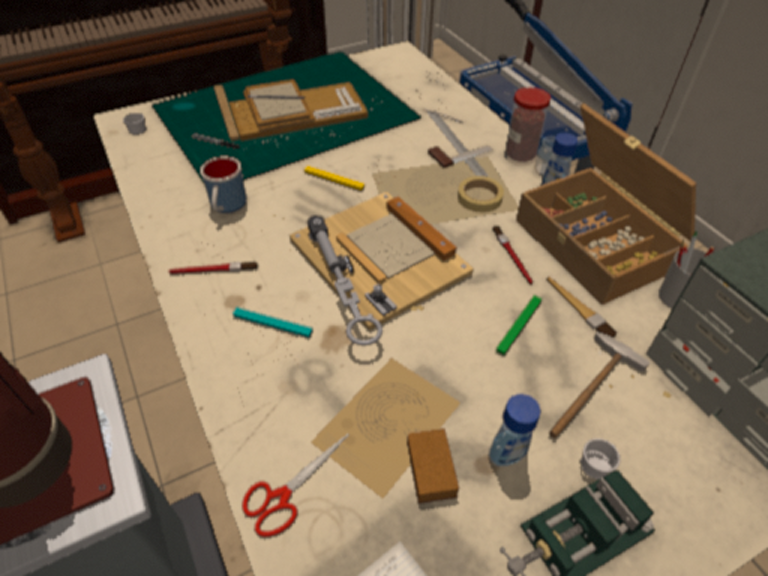

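```bash
python3 - <<'E'
from h import *
for n,(a,b,c_,d),s in [('top',(170,130,400,290),3.4),('scene',(180,100,340,250),5)]:
    c=dict(np.load(f'pics/{n}1.npz')); save(n+'1crop',c['frame'][b:d,a:c_],s)
E
```

```text
(no output)
```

View pics/top1crop.png

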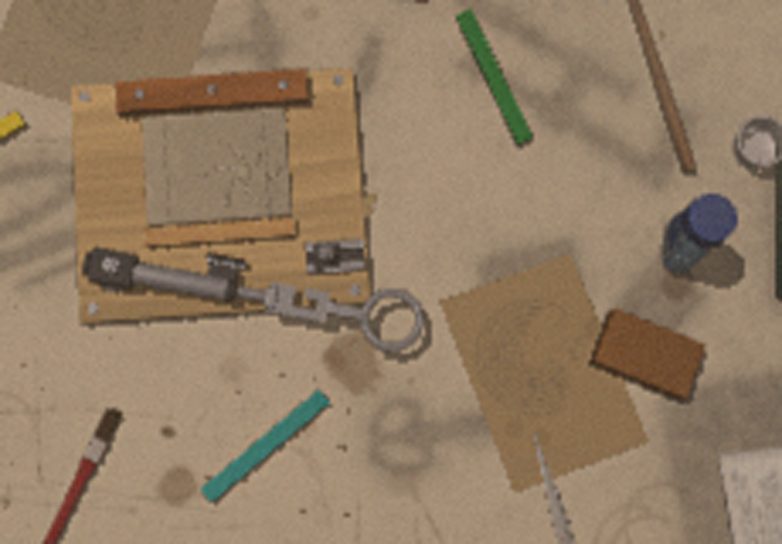

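View pics/scene1crop.png

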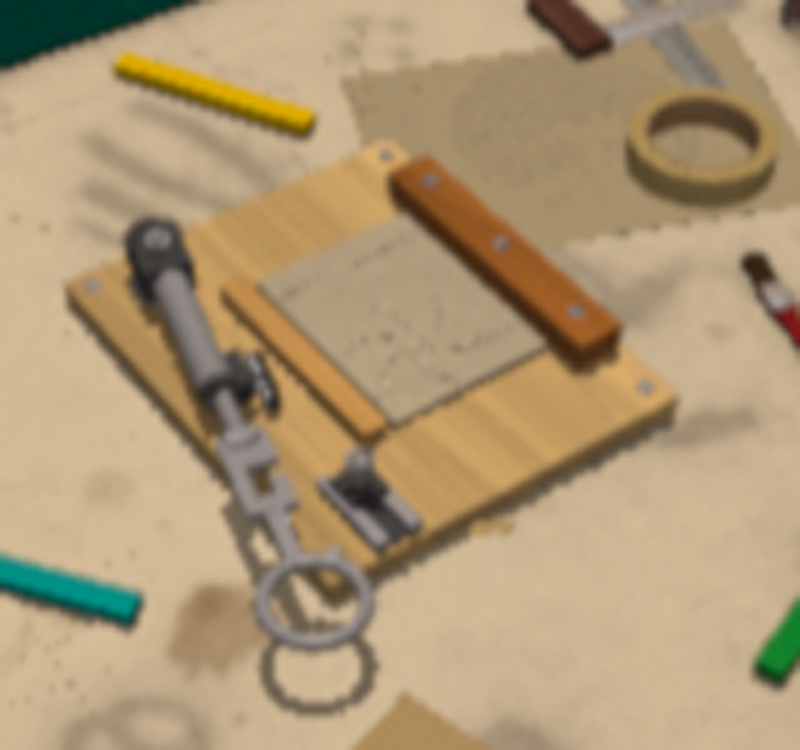

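```bash
cat > fit.py <<'E'
from h import *
def rigid(A,B):
    A=np.array(A);B=np.array(B);a=A.mean(0);b=B.mean(0)
    H=(A-a).T@(B-b);U,S,V=np.linalg.svd(H);R=V.T@np.diag([1,np.linalg.det(V.T@U.T)])@U.T
    return R,b-R@a
E
python3 - <<'E'
from fit import *
np.set_printoptions(precision=4,suppress=True)
J=[(.204,.15),(.204,-.15),(-.05,-.15),(-.05,.15)]
c=dict(np.load('pics/top1.npz'))
P=[w(c,u/3.4+170,v/3.4+130,.018) for u,v in [(72,87),(355,68),(371,305),(81,325)]]
print('depthz',[w(c,u/3.4+170,v/3.4+130)[2] for u,v in [(85,100),(345,85),(350,290),(95,310)]])
R,t=rigid(J,[p[:2] for p in P]);print(np.degrees(np.arctan2(R[1,0],R[0,0])),t,[p[:2]-(R@j+t) for p,j in zip(P,J)])
print('ring top',w(c,393/3.4+170,321/3.4+130,.039), R.T@(w(c,393/3.4+170,321/3.4+130,.039)[:2]-t))
print('stud', R.T@(w(c,327/3.4+170,250/3.4+130,.054)[:2]-t))
print('pivot', R.T@(w(c,110/3.4+170,265/3.4+130,.06)[:2]-t),w(c,110/3.4+170,265/3.4+130))
c2=dict(np.load('pics/scene1.npz'))
P2=[w(c2,u/5+180,v/5+100,.018) for u,v in [(384,140),(678,402),(340,604),(66,288)]]
R2,t2=rigid(J,[p[:2] for p in P2]);print(np.degrees(np.arctan2(R2[1,0],R2[0,0])),t2,[p[:2]-(R2@j+t2) for p,j in zip(P2,J)])
q=w(c2,314/5+180,600/5+100,.039);print('ring scene',q,R2.T@(q[:2]-t2))
q=w(c2,362/5+180,482/5+100,.051);print('stud scene',q,R2.T@(q[:2]-t2))
E
```

```text
depthz [np.float64(0.013629678096098718), np.float64(0.017443014795334832), np.float64(0.015070102023386989), np.float64(0.019513959684220428)]
7.573130764927687 [0.6125 0.1371] [array([-0.0005, -0.0011]), array([0.0002, 0.0002]), array([0.0002, 0.0025]), array([ 0.0002, -0.0016])]
ring top [ 0.5646 -0.0381  0.039 ] [-0.0705 -0.1673]
stud [ 0.0035 -0.1059]
pivot [0.0017 0.1113] [0.5999 0.2479 0.0581]
8.319666916640749 [0.6134 0.1297] [array([-0.0013,  0.0027]), array([-0.0043,  0.0014]), array([ 0.0007, -0.0048]), array([0.0049, 0.0007])]
ring scene [ 0.5682 -0.0368  0.039 ] [-0.0689 -0.1582]
stud scene [0.6239 0.016  0.051 ] [-0.0061 -0.114 ]
```

```bash
cat >> fit.py <<'E'
from scipy.spatial.transform import Rotation as Ro
def tool():
    s=robot.state();q=s['ee_rot'];return s,Ro.from_quat([q[1],q[2],q[3],q[0]]).as_matrix(),s['ee_pos']
E
python3 - <<'E'
from fit import *
np.set_printoptions(precision=4,suppress=True)
s,R,p=tool();print(R)
c=robot.capture('wrist');T=c['T'];print('cam in tool',R.T@(T[:3,3]-p),'\n',R.T@T[:3,:3],c['mtx'])
print(R.T@(np.array([.55,-.03,.2])-p)*1000)
E
```

```text
[[-0.9709 -0.      0.2395]
 [-0.2395  0.     -0.9709]
 [ 0.     -1.     -0.    ]]
cam in tool [-0.0762 -0.1836 -0.0006] 
 [[-0.0016  0.9606  0.2781]
 [-0.0003 -0.2781  0.9606]
 [ 1.      0.0014  0.0008]] [[274.8767   0.     257.987 ]
 [  0.     274.8767 191.8871]
 [  0.       0.       1.    ]]
[-526.8414   -0.1233 -489.1483]
```

>>> jog_arm --pt "0 -29 0 -27 0" --pt "0 -29 0 -27 0" --pt "0 -29 0 -27 0" --pt "0 -29 0 -27 0" --pt "0 -29 0 -27 0" --pt "0 -29 0 -27 0" --pt "0 -29 0 -27 0" --pt "0 -29 0 -27 0"

```text
time: 1.92
ee_pos: [0.3299, -0.3641, 0.2002]
ee_rot: [-0.085, 0.085, -0.702, 0.702]
ft_force: [-0.2, 0.1, 0.4]
gripper_width: 0.0418
```

>>> jog_arm --pt "0 -29 0 -27 0" --pt "0 -29 0 -27 0" --pt "0 -29 0 -27 0" --pt "0 -29 0 -27 0" --pt "0 -29 0 -27 0" --pt "0 -29 0 -27 0" --pt "0 -29 0 -27 0" --pt "0 -29 0 -27 0"

```text
time: 2.58
ee_pos: [0.5035, -0.0988, 0.2003]
ee_rot: [-0.085, 0.085, -0.702, 0.702]
ft_force: [0.4, 0.0, 0.1]
gripper_width: 0.0007
```

```bash
python3 - <<'E'
from fit import *
np.set_printoptions(precision=4,suppress=True)
s,R,p=tool();print(s['time'],p,R,s['ft_force'],s['gripper_width'])
c=robot.capture('wrist');save('w1',c['frame'],1.5)
np.savez('pics/w1',**{k:c[k] for k in('frame','depth','mtx','T')})
E
```

```text
2.5833 [ 0.5035 -0.0988  0.2003] [[-0.971   0.0009  0.2391]
 [-0.2391 -0.0004 -0.971 ]
 [-0.0008 -1.      0.0006]] [0.3991 0.008  0.1114] 0.0006756903119268929
```

View pics/w1.png

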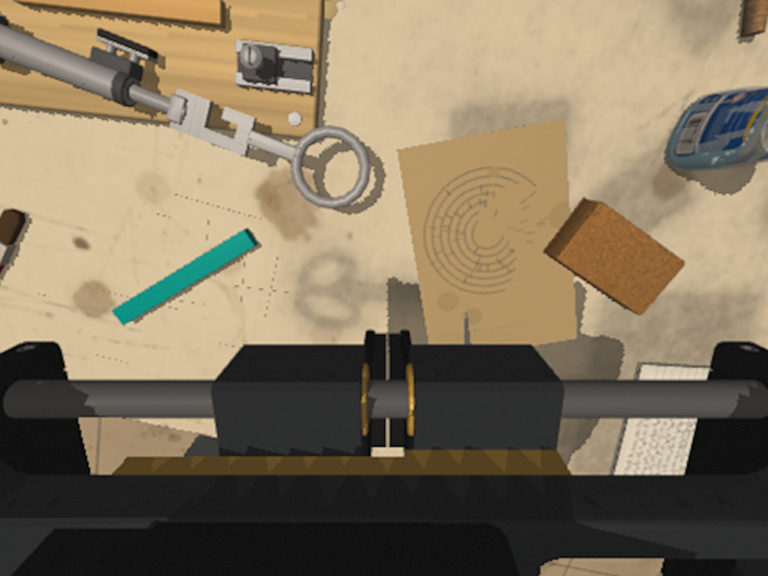

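```bash
python3 - <<'E'
from fit import *
np.set_printoptions(precision=4,suppress=True)
c=dict(np.load('pics/w1.npz'))
save('w1c',c['frame'][0:160,100:270],4.7)
def tri(c1,u1,c2,u2):
    A=[];b=[]
    for c,u in((c1,u1),(c2,u2)):
        d=c['T'][:3,:3]@np.array([(u[0]-c['mtx'][0,2])/c['mtx'][0,0],(u[1]-c['mtx'][1,2])/c['mtx'][1,1],1]);d/=np.linalg.norm(d)
        M=np.eye(3)-np.outer(d,d);A.append(M);b.append(M@c['T'][:3,3])
    return np.linalg.lstsq(np.vstack(A),np.hstack(b),rcond=None)[0]
t=dict(np.load('pics/top1.npz'));s=dict(np.load('pics/scene1.npz'))
ru=(331/1.5,167.5/1.5)
print('ring',w(c,*ru,.039),tri(c,ru,t,(393/3.4+170,321/3.4+130)),tri(c,ru,s,(314/5+180,600/5+100)))
D=c['depth'];K=c['mtx'];v,u=np.mgrid[0:384,0:512];X=np.stack([(u-K[0,2])/K[0,0]*D,(v-K[1,2])/K[1,1]*D,D],-1)@c['T'][:3,:3].T+c['T'][:3,3]
reg=X[80:145,190:255];m=(reg[...,2]>.03)&(reg[...,2]<.055);print('ring depth z',np.median(reg[...,2][m]))
# table check
print('table z',X[150,300])
E
```

```text
ring [ 0.5674 -0.0364  0.039 ] [ 0.5662 -0.0371  0.0356] [ 0.5678 -0.0366  0.0392]
ring depth z 0.041389464595580516
table z [ 0.5425 -0.1495 -0.0015]
```

View pics/w1c.png

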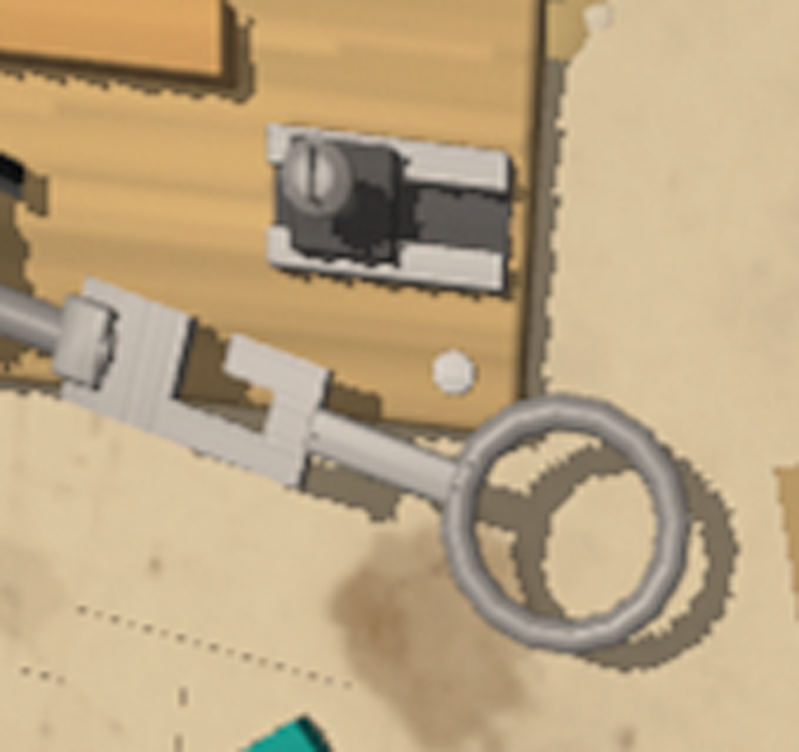

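```bash
python3 - <<'E'
from fit import *
np.set_printoptions(precision=4,suppress=True)
c=dict(np.load('pics/w1.npz'))
f=lambda u,v,z:w(c,u/4.7+100-.4,v/4.7-.4,z)
h=f(315,177,.054);ring=f(566,522,.039);m=f(210,333,.042)
print('head',h,'ring',ring,'mouth',m,np.linalg.norm((ring-m)[:2]))
rc=[f(*a) for a in[(270,125,.03),(512,152,.03),(505,292,.03),(270,265,.03)]]if 0 else [f(270,125,.03),f(512,152,.03),f(505,292,.03),f(270,265,.03)];print(rc)
for yaw in(7.6,8.0):
  a=np.radians(yaw);R=np.array([[np.cos(a),-np.sin(a)],[np.sin(a),np.cos(a)]]);t=np.array([.6125,.1365]);pv=t+R@[0,.11]
  for n,q in(('head',h),('ring',ring),('mouth',m)): print(yaw,n,R.T@(q[:2]-t),np.linalg.norm(q[:2]-pv))
s,R,p=tool();print(R.T@(np.array([.567,-.0365,.2])-p)*1000)
E
```

```text
head [0.629  0.0338 0.054 ] ring [ 0.5683 -0.0354  0.039 ] mouth [0.5909 0.0576 0.042 ] 0.09571263842105909
[array([0.6414, 0.0543, 0.03  ]), array([ 0.6498, -0.0038,  0.03  ]), array([ 0.6186, -0.0081,  0.03  ]), array([0.6106, 0.0499, 0.03  ])]
7.6 head [ 0.0028 -0.104 ] 0.21404235862125673
7.6 ring [-0.0665 -0.1645] 0.28249448086846696
7.6 mouth [-0.0319 -0.0753] 0.18804755167671797
8.0 head [ 0.0021 -0.104 ] 0.21405106544949065
8.0 ring [-0.0677 -0.1641] 0.282312019863801
8.0 mouth [-0.0324 -0.0751] 0.1879162097966643
[-71.3993   0.8505 -37.5271]
```

>>> jog_arm --pt "0 -36 0 -19 0" --pt "0 -35.5 0 -18.5 0" --pt "0 0 20 0 6.5" --pt "0 0 30 0 6.5" --pt "0 0 40 0 0" --pt "0 0 20 0 0" --pt "0 0 0 0 0"

```text
time: 3.22
ee_pos: [0.5597, -0.047, 0.0851]
ee_rot: [0.003, -0.008, 0.707, -0.707]
ft_force: [-0.1, 0.8, -0.1]
gripper_width: 0.0007
```

```bash
python3 - <<'E'
from fit import *
np.set_printoptions(precision=4,suppress=True)
s,R,p=tool();print(s['time'],p,R,s['ft_force'],s['gripper_width'])
c=robot.capture('wrist');save('w2',c['frame'],1.5)
np.savez('pics/w2',**{k:c[k] for k in('frame','depth','mtx','T')})
E
```

```text
3.2167 [ 0.5597 -0.047   0.0851] [[-0.9999 -0.0078  0.0151]
 [-0.0151  0.001  -0.9999]
 [ 0.0078 -1.     -0.0011]] [-0.0694  0.8241 -0.1061] 0.0006962355545259729
```

View pics/w2.png

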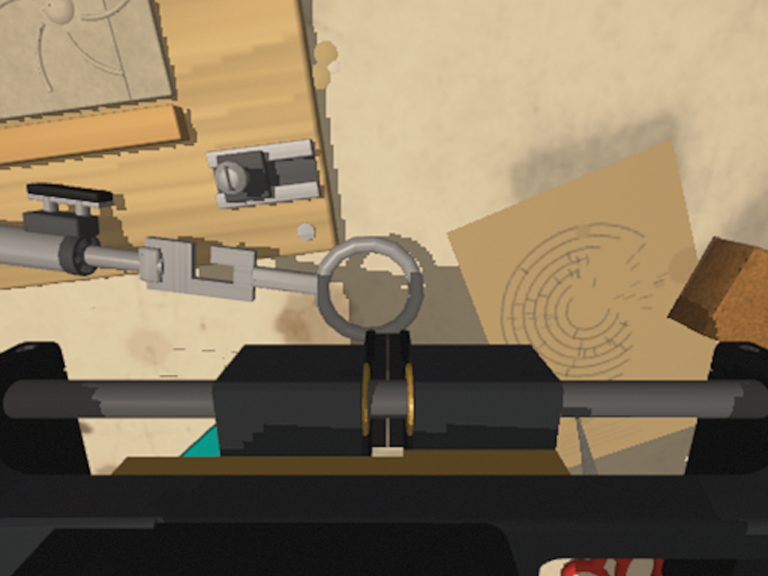

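```bash
python3 - <<'E'
from fit import *
np.set_printoptions(precision=4,suppress=True)
c=dict(np.load('pics/w2.npz'))
save('w2c',c['frame'][70:230,70:300],3.4)
s,R,p=tool()
f=lambda u,v,z:w(c,u/1.5-.2,v/1.5-.2,z)
ring=f(370,288,.039);h=f(232,178,.054);print(ring,h)
print('shift',R.T@(np.r_[ring[:2],p[2]]-p)*1000)
E
```

```text
[ 0.5689 -0.0365  0.039 ] [0.6298 0.0325 0.054 ]
shift [ -7.5289  -0.0235 -10.4407]
```

View pics/w2c.png

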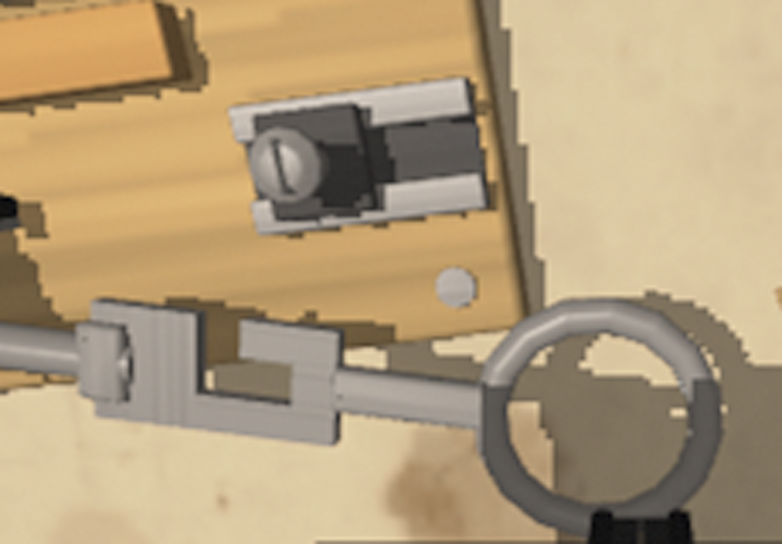

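>>> jog_arm --pt "0 -7.5 0 -10.5 0" --pt "0 0 0 0 0" --pt "0 0 0 0 0"

```text
time: 3.52
ee_pos: [0.5723, -0.0351, 0.092]
ee_rot: [0.007, -0.005, 0.707, -0.707]
ft_force: [0.4, -0.7, -0.4]
gripper_width: 0.0007
```

```bash
python3 - <<'E'
from fit import *
np.set_printoptions(precision=4,suppress=True)
c=robot.capture('wrist');s,R,p=tool();print(s['time'],p,R,s['ft_force'])
save('w3c',c['frame'][70:250,70:330],3)
np.savez('pics/w3',**{k:c[k] for k in('frame','depth','mtx','T')})
E
```

```text
3.5667 [ 0.5718 -0.0358  0.0916] [[-0.9999  0.0028  0.0159]
 [-0.0159 -0.0001 -0.9999]
 [-0.0028 -1.      0.0001]] [ 0.3188  0.7173 -0.2335]
```

View pics/w3c.png

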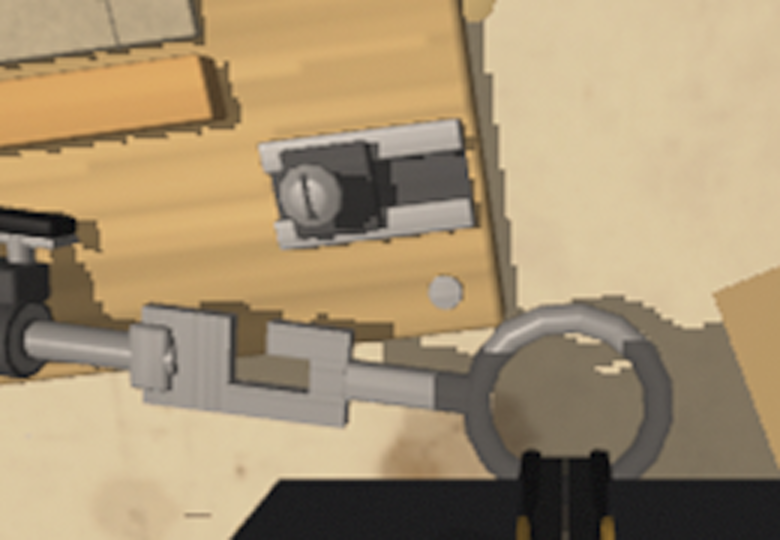

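```bash
python3 - <<'E'
from fit import *
np.set_printoptions(precision=4,suppress=True)
c=dict(np.load('pics/w3.npz'))
g=cv2.cvtColor(c['frame'],cv2.COLOR_RGB2GRAY)
f=lambda u,v,z:w(c,u/3+70-.33,v/3+70-.33,z)
top=f(572,303,.039);L=f(465,395,.039);Rr=f(672,390,.039);print('top',top,'L',L,'R',Rr)
print('ring centre est', top[0]-.028, (L+Rr)/2)
print('head',f(309,194,.054))
s,R,p=tool();print(p)
E
```

```text
top [ 0.5994 -0.0363  0.039 ] L [ 0.5706 -0.0046  0.039 ] R [ 0.5733 -0.067   0.039 ]
ring centre est 0.5714352482441264 [ 0.572  -0.0358  0.039 ]
head [0.6305 0.0339 0.054 ]
[ 0.5718 -0.0358  0.0916]
```

>>> jog_arm --pt "0 4 0 0 0" --pt "0 0 25 0 0" --pt "0 0 20 0 0" --pt "0 0 10 0 0" --pt "0 0 8 0 0" --pt "0 0 0 0 0"

```text
time: 4.07
ee_pos: [0.5656, -0.0366, 0.0258]
ee_rot: [0.005, -0.006, 0.707, -0.707]
ft_force: [-0.9, -0.1, 1.3]
gripper_width: 0.0008
```

```bash
python3 - <<'E'
from fit import *
np.set_printoptions(precision=4,suppress=True)
c=robot.capture('wrist');s,R,p=tool();print(s['time'],p,R,s['ft_force'])
save('w4c',c['frame'][50:250,50:320],2.9)
np.savez('pics/w4',**{k:c[k] for k in('frame','depth','mtx','T')})
E
```

```text
4.1167 [ 0.5663 -0.0365  0.0268] [[-0.9999 -0.0007  0.0148]
 [-0.0148  0.0001 -0.9999]
 [ 0.0007 -1.     -0.0001]] [-0.2969  0.7703  0.2474]
```

View pics/w4c.png

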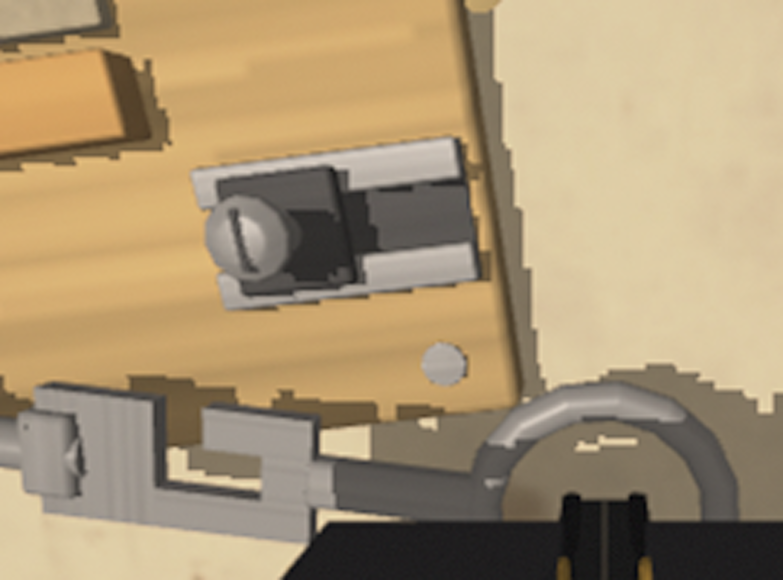

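>>> jog_arm --pt "0 0.8 0 7 0" --pt "0 1.2 0 10 0" --pt "0 1 0 8 0" --pt "0 0 0 0 0"

```text
time: 4.45
ee_pos: [0.5639, -0.0649, 0.0274]
ee_rot: [-0.004, 0.004, -0.707, 0.708]
ft_force: [-0.6, -0.8, -0.0]
gripper_width: 0.0003
```

```bash
python3 - <<'E'
from fit import *
np.set_printoptions(precision=4,suppress=True)
c=robot.capture('wrist');s,R,p=tool();print(s['time'],p,R,s['ft_force'])
save('w5c',c['frame'][50:250,10:320],2.5)
np.savez('pics/w5',**{k:c[k] for k in('frame','depth','mtx','T')})
E
```

```text
4.5 [ 0.5639 -0.0635  0.0273] [[-0.9999  0.0005  0.0121]
 [-0.0121 -0.0007 -0.9999]
 [-0.0005 -1.      0.0007]] [ 0.2936  0.1933 -0.9827]
```

View pics/w5c.png

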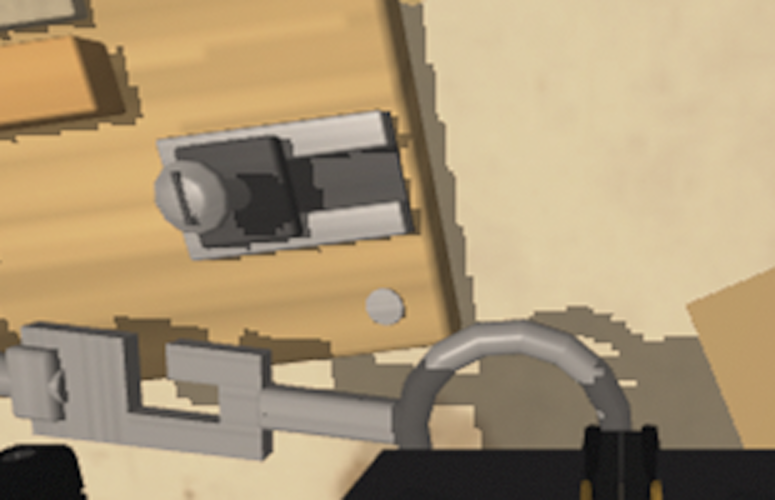

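```bash
python3 - <<'E'
from fit import *
np.set_printoptions(precision=4,suppress=True)
a=dict(np.load('pics/w4.npz'));b=dict(np.load('pics/w5.npz'))
for c,s,ox,oy,pts in((a,2.9,50,50,[(250,237,.054),(160,398,.042),(204,408,.042),(320,418,.042),(475,480,.039),(738,500,.039)]),(b,2.5,10,50,[(190,196,.054),(133,336,.042),(168,344,.042),(270,350,.042),(400,400,.039),(630,410,.039)])):
    print([w(c,u/s+ox-.3,v/s+oy-.3,z)[:2] for u,v,z in pts])
c=robot.capture('scene');save('s5',c['frame'][160:250,200:300],7)
D=b['depth']
for (u,v) in[(615,440),(600,435),(640,440),(500,335)]: print(w(b,u/2.5+10,v/2.5+50))
E
```

```text
[array([0.6304, 0.0323]), array([0.5949, 0.0608]), array([0.5928, 0.0515]), array([0.5909, 0.0264]), array([ 0.5758, -0.0066]), array([ 0.5718, -0.067 ])]
[array([0.6302, 0.0324]), array([0.5946, 0.0597]), array([0.5926, 0.0512]), array([0.5913, 0.0254]), array([ 0.5771, -0.0057]), array([ 0.575 , -0.0668])]
[ 0.5736 -0.0631  0.0564]
[ 0.5733 -0.0594  0.0526]
[ 0.5748 -0.0691  0.059 ]
[ 0.5957 -0.0335  0.0414]
```

View pics/s5.png

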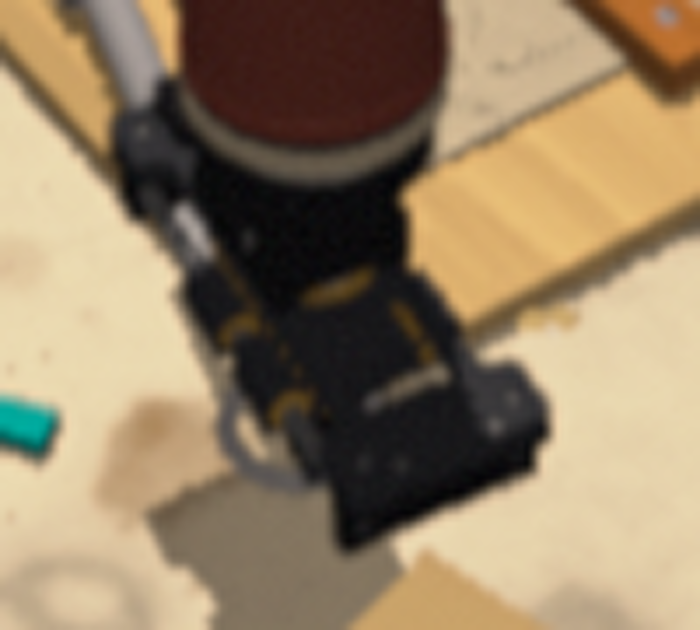

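```bash
python3 - <<'E'
from fit import *
np.set_printoptions(precision=3,suppress=True)
for n in('w1','w5'):
  c=dict(np.load(f'pics/{n}.npz'))
  D=c['depth'];T=c['T'];
  # tool coordinates: camera->tool const
  Rct=np.array([[-.0016,.9606,.2781],[-.0003,-.2781,.9606],[1,.0014,.0008]]);t=np.array([-.0762,-.1836,-.0006])
  for u in(250,267):
    for v in range(216,250,3):
      r=np.array([(u-257.99)/274.88,(v-191.89)/274.88,1])*D[v,u]
      print(n,u,v,D[v,u].round(4),(Rct@r+t)*1000)
  save(n+'tip',c['frame'][205:260,215:305],8)
E
```

```text
w1 250 216 0.4112 [ 72.811 201.349 -12.172]
w1 250 219 0.412 [ 77.425 200.861 -12.189]
w1 250 222 0.174 [ -9.51  -21.795  -5.491]
w1 250 225 0.1686 [ -9.781 -27.252  -5.339]
w1 250 228 0.1653 [ -9.368 -30.862  -5.242]
w1 250 231 0.1601 [ -9.784 -36.135  -5.094]
w1 250 234 0.1564 [ -9.666 -39.989  -4.989]
w1 250 237 0.1525 [ -9.723 -44.026  -4.877]
w1 250 240 0.1492 [ -9.618 -47.543  -4.781]
w1 250 243 0.1451 [ -9.942 -51.754  -4.663]
w1 250 246 0.1419 [ -9.899 -55.058  -4.572]
w1 250 249 0.1383 [-10.141 -58.757  -4.469]
w1 267 216 0.4117 [ 72.959 201.83   13.275]
w1 267 219 0.4145 [ 78.315 203.184  13.375]
w1 267 222 0.1697 [-11.158 -25.754   5.124]
w1 267 225 0.1639 [-11.658 -31.636   4.932]
w1 267 228 0.1608 [-11.207 -35.031   4.828]
w1 267 231 0.1564 [-11.346 -39.57    4.682]
w1 267 234 0.1526 [-11.328 -43.547   4.556]
w1 267 237 0.1517 [-10.115 -44.821   4.528]
w1 267 240 0.1491 [ -9.682 -47.646   4.443]
w1 267 243 0.1452 [ -9.896 -51.635   4.313]
w1 267 246 0.1426 [ -9.591 -54.437   4.227]
w1 267 249 0.1385 [-10.049 -58.56    4.091]
w5 250 216 0.1815 [-10.417 -13.658  -5.709]
w5
[... 300 characters left out ...]
.853]
w5 250 240 0.1489 [ -9.743 -47.798  -4.773]
w5 250 243 0.1457 [ -9.667 -51.205  -4.68 ]
w5 250 246 0.1425 [ -9.63  -54.537  -4.588]
w5 250 249 0.1406 [ -9.021 -56.642  -4.534]
w5 267 216 0.227 [ 6.049 28.932  7.051]
w5 267 219 0.2273 [ 8.528 28.492  7.063]
w5 267 222 0.1691 [-11.384 -26.303   5.104]
w5 267 225 0.1653 [-11.096 -30.314   4.98 ]
w5 267 228 0.161 [-11.108 -34.804   4.837]
w5 267 231 0.1565 [-11.311 -39.493   4.685]
w5 267 234 0.1523 [-11.442 -43.793   4.547]
w5 267 237 0.1519 [ -9.997 -44.573   4.537]
w5 267 240 0.1495 [ -9.507 -47.289   4.456]
w5 267 243 0.146 [ -9.506 -50.86    4.342]
w5 267 246 0.1422 [ -9.75  -54.744   4.216]
w5 267 249 0.1381 [-10.246 -58.932   4.077]
```

View pics/w5tip.png

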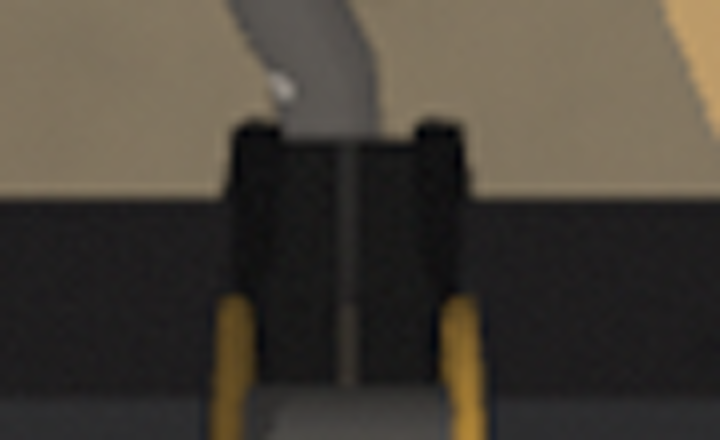

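>>> jog_arm --pt "0 -2.5 -8 -25 0" --pt "0 0 8 0 0" --pt "0 0 10 0 0" --pt "0 0 11 0 0" --pt "0 0 0 0 0"

```text
time: 4.97
ee_pos: [0.5639, -0.037, 0.0029]
ee_rot: [0.004, -0.007, 0.707, -0.707]
ft_force: [-0.4, -1.3, -0.0]
gripper_width: 0.0005
```

```bash
python3 - <<'E'
from fit import *
np.set_printoptions(precision=4,suppress=True)
c=robot.capture('wrist');s,R,p=tool();print(s['time'],p,R,s['ft_force'])
save('w6c',c['frame'][50:250,10:320],2.5)
np.savez('pics/w6',**{k:c[k] for k in('frame','depth','mtx','T')})
E
```

```text
5.0167 [ 0.5644 -0.037   0.0039] [[-0.9999 -0.0035  0.0143]
 [-0.0143  0.0002 -0.9999]
 [ 0.0035 -1.     -0.0003]] [ 1.2582 -0.2192 -0.2223]
```

View pics/w6c.png

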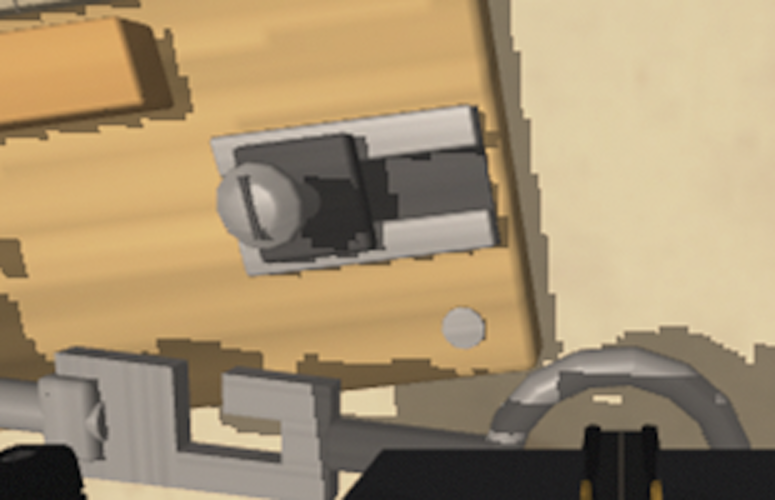

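>>> jog_arm --pt "0 0.2 0 8 0" --pt "0 0.8 0 8 0" --pt "0 0.8 0 8 0" --pt "0 0 0 0 0"

```text
time: 5.35
ee_pos: [0.5647, -0.0611, 0.006]
ee_rot: [0.005, -0.005, 0.708, -0.706]
ft_force: [1.4, 6.4, -2.3]
gripper_width: 0.0005
```

```bash
python3 - <<'E'
from fit import *
np.set_printoptions(precision=4,suppress=True)
c=robot.capture('wrist');s,R,p=tool();print(s['time'],p,s['ft_force'])
save('w7c',c['frame'][50:250,10:320],2.5)
np.savez('pics/w7',**{k:c[k] for k in('frame','depth','mtx','T')})
E
```

```text
5.4 [ 0.5648 -0.0602  0.006 ] [ 1.0642  8.4414 -3.1978]
```

View pics/w7c.png

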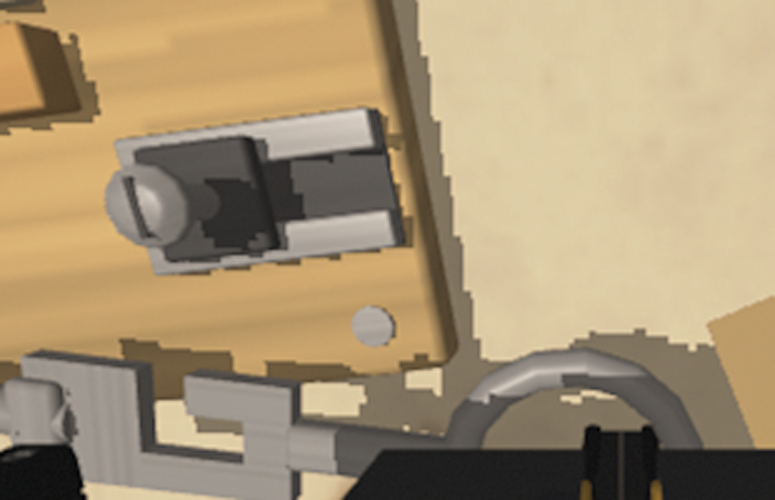

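```bash
python3 - <<'E'
from fit import *
np.set_printoptions(precision=4,suppress=True)
b=dict(np.load('pics/w7.npz'))
f=lambda u,v,z:w(b,u/2.5+10-.3,v/2.5+50-.3,z)[:2]
for n,q in dict(head=(147,203,.054),mL=(152,362,.042),mR=(186,371,.042),pr=(300,382,.042)).items(): print(n,f(*q))
E
```

```text
head [0.6307 0.0318]
mL [0.5948 0.0449]
mR [0.5928 0.0376]
pr [0.5906 0.0122]
```

>>> jog_arm --pt "0 0.8 0 6 0" --pt "0 0.7 0 5.5 0" --pt "0 -5 0 0.7 0" --pt "0 -10 0 1 0" --pt "0 -10 0 0.7 0" --pt "0 -10 0 0.4 0" --pt "0 -7 0 0.2 0" --pt "0 0 0 0 0"

```text
time: 6.07
ee_pos: [0.6065, -0.0719, 0.006]
ee_rot: [0.006, -0.006, 0.708, -0.706]
ft_force: [-0.0, 10.3, -1.1]
gripper_width: 0.0005
```

```bash
python3 - <<'E'
from fit import *
np.set_printoptions(precision=4,suppress=True)
c=robot.capture('wrist');s,R,p=tool();print(s['time'],p,s['ft_force'])
P=np.array([.6009,.2475]);d=p[:2]-P;print(np.linalg.norm(d),np.degrees(np.arctan2(d[0],-d[1])))
save('w8c',c['frame'][50:250,0:310],2.5)
np.savez('pics/w8',**{k:c[k] for k in('frame','depth','mtx','T')})
c=robot.capture('top');save('t8c',c['frame'][140:240,185:300],6)
np.savez('pics/t8',**{k:c[k] for k in('frame','depth','mtx','T')})
E
```

```text
6.1167 [ 0.6058 -0.0719  0.0059] [-0.6575  9.391  -1.1129]
0.3194779261006015 0.884460833206706
```

View pics/w8c.png

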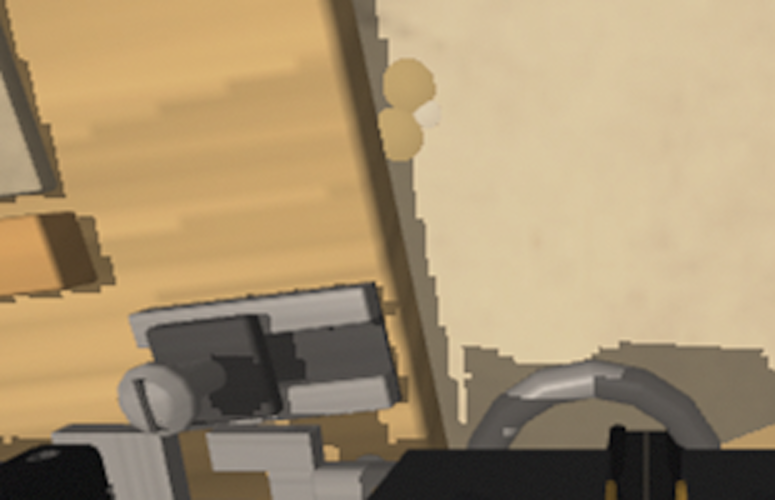

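View pics/t8c.png

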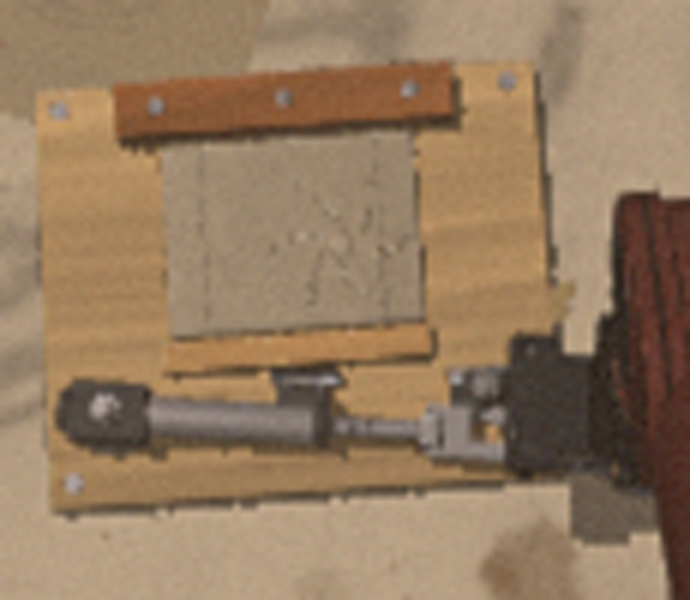

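```bash
python3 - <<'E'
from fit import *
np.set_printoptions(precision=4,suppress=True)
b=dict(np.load('pics/w8.npz'));P=np.array([.6009,.2475])
f=lambda u,v,z:w(b,u/2.5-.3,v/2.5+50-.3,z)[:2]
Q={n:f(*q) for n,q in dict(head=(157,396,.054),mL=(167,428,.042),mR=(207,434,.042),mRb=(320,428,.042)).items()}
for a in(.5,.9,1.5):
    u=np.array([np.sin(np.radians(a)),-np.cos(np.radians(a))]);n=np.array([-u[1],u[0]])
    print(a,{k:(np.round(np.array([(q-P)@u,(q-P)@n])*1000,1)) for k,q in Q.items()})
print(Q)
E
```

```text
0.5 {'head': array([216.6,  29.6]), 'mL': array([208.4,  17.4]), 'mR': array([217.4,  16. ]), 'mRb': array([243.8,  17.8])}
0.9 {'head': array([216.8,  28.1]), 'mL': array([208.5,  16. ]), 'mR': array([217.5,  14.5]), 'mRb': array([243.9,  16.1])}
1.5 {'head': array([217.1,  25.8]), 'mL': array([208.6,  13.8]), 'mR': array([217.6,  12.2]), 'mRb': array([244.1,  13.5])}
{'head': array([0.6324, 0.0312]), 'mL': array([0.6201, 0.0393]), 'mR': array([0.6188, 0.0302]), 'mRb': array([0.6208, 0.0038])}
```

>>> jog_arm --pt "0 0 0 2.8 0" --pt "0 -5 0 0 0" --pt "0 -5 0 0 0" --pt "0 -5 0 -0.1 0" --pt "0 0 0 0 0"

```text
time: 6.58
ee_pos: [0.6208, -0.0741, 0.006]
ee_rot: [0.006, -0.006, 0.708, -0.706]
ft_force: [-0.3, 10.4, -1.2]
gripper_width: 0.0008
```

```bash
cat > look.py <<'E'
import sys
from fit import *
np.set_printoptions(precision=4,suppress=True)
n=sys.argv[1]
c=robot.capture('wrist');s,R,p=tool();print(s['time'],p,s['ft_force'])
P=np.array([.6009,.2475]);d=p[:2]-P;print(np.linalg.norm(d),'theta',.136-np.arctan2(d[0],-d[1]))
save(n+'c',c['frame'][50:250,0:310],2.5)
np.savez('pics/'+n,**{k:c[k] for k in('frame','depth','mtx','T')})
E
python3 look.py w9
```

```text
6.6333 [ 0.6205 -0.0741  0.0059] [-0.186  10.7914 -0.3948]
0.3221839680572733 theta 0.07510137510014639
```

View pics/w9c.png

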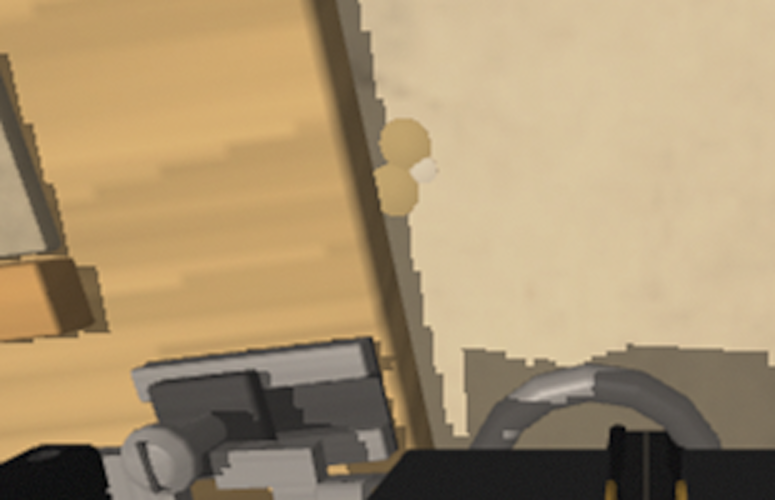

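```bash
python3 - <<'E'
from fit import *
np.set_printoptions(precision=4,suppress=True)
b=dict(np.load('pics/w9.npz'));P=np.array([.6009,.2475])
f=lambda u,v,z:w(b,u/2.5-.3,v/2.5+50-.3,z)[:2]
Q={n:f(*q) for n,q in dict(head=(160,463,.054),mR=(217,453,.042),mRb=(327,447,.042)).items()}
for a in(3,3.5,4):
    u=np.array([np.sin(np.radians(a)),-np.cos(np.radians(a))]);n=np.array([-u[1],u[0]])
    print(a,{k:(np.round(np.array([(q-P)@u,(q-P)@n])*1000,1)) for k,q in Q.items()})
E
```

```text
3 {'head': array([217.6,  19.1]), 'mR': array([222.1,  15.9]), 'mRb': array([248.1,  16.6])}
3.5 {'head': array([217.8,  17.2]), 'mR': array([222.2,  14. ]), 'mRb': array([248.2,  14.5])}
4 {'head': array([218. ,  15.3]), 'mR': array([222.3,  12.1]), 'mRb': array([248.3,  12.3])}
```

>>> jog_arm --pt "0 -4 0 -0.1 0" --pt "0 -4 0 -0.2 0" --pt "0 0 0 0 0"

```text
time: 6.88
ee_pos: [0.6285, -0.0736, 0.0059]
ee_rot: [0.006, -0.006, 0.708, -0.706]
ft_force: [-0.9, 10.0, -0.5]
gripper_width: 0.0003
```

>>> jog_arm --pt "0 -4 0 -0.2 0" --pt "0 -4 0 -0.3 0" --pt "0 -4 0 -0.4 0" --pt "0 0 0 0 0"

```text
time: 7.22
ee_pos: [0.6401, -0.0724, 0.0058]
ee_rot: [0.006, -0.006, 0.708, -0.706]
ft_force: [-3.1, 10.3, 0.1]
gripper_width: 0.0002
```

```bash
python3 look.py w10; python3 - <<'E'
from fit import *
c=robot.capture('top');save('t10c',c['frame'][140:240,185:300],6)
E
```

```text
7.2667 [ 0.6399 -0.0724  0.0058] [-2.0326 10.7494 -0.2847]
0.32230779610484506 theta 0.014856240894224215
```

View pics/w10c.png

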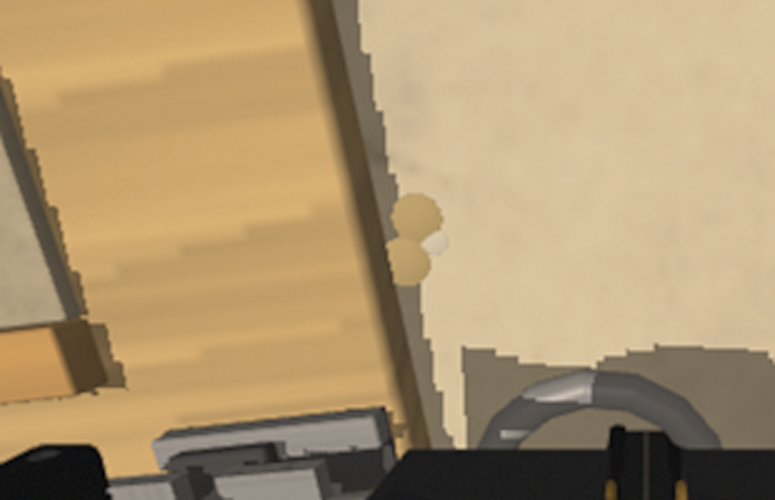

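View pics/t10c.png

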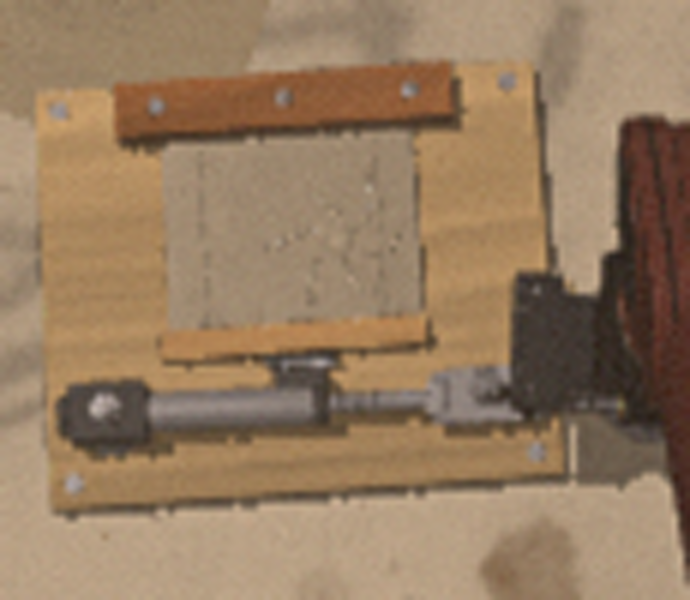

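>>> jog_arm --pt "0 -3 0 -0.4 0" --pt "0 -3 0 -0.4 0" --pt "0 0 0 0 0"

```text
time: 7.57
ee_pos: [0.6457, -0.0715, 0.0058]
ee_rot: [0.005, -0.007, 0.708, -0.706]
ft_force: [-3.6, 9.9, -0.4]
gripper_width: 0.0002
```

>>> jog_arm --pt "0 -1.5 0 -0.2 0" --pt "0 0 0 0 0"

```text
time: 7.73
ee_pos: [0.6469, -0.0714, 0.0058]
ee_rot: [0.005, -0.007, 0.708, -0.706]
ft_force: [-4.1, 10.6, 0.6]
gripper_width: 0.0003
```

```bash
python3 look.py w11; python3 - <<'E'
from fit import *
c=robot.capture('top');save('t11c',c['frame'][140:240,185:300],6)
E
```

```text
7.7833 [ 0.6468 -0.0714  0.0057] [-4.4723  9.2359  0.5248]
0.3222246409006137 theta -0.006812038699813505
```

View pics/t11c.png

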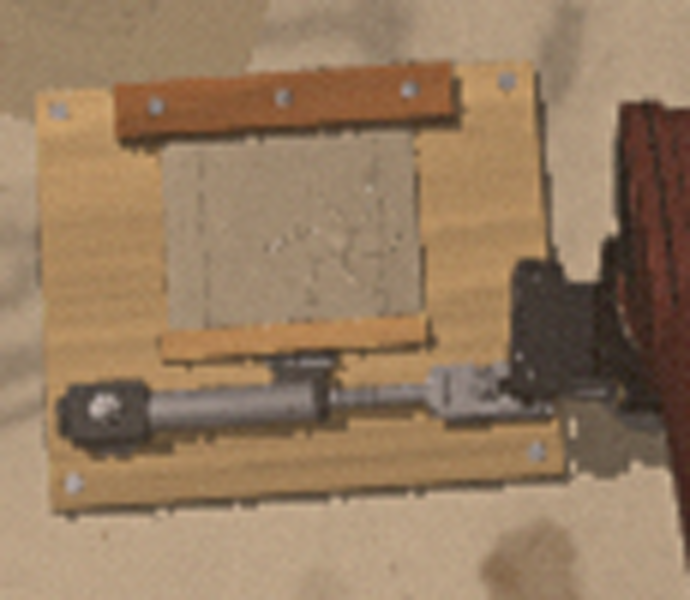

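>>> jog_arm --pt "0 -1.5 0 -0.2 0" --pt "0 0 0 0 0"

```text
time: 8.0
ee_pos: [0.6482, -0.0712, 0.0057]
ee_rot: [0.005, -0.007, 0.708, -0.706]
ft_force: [-5.8, 10.2, 0.2]
gripper_width: 0.0002
```

>>> jog_arm --pt "0 -1 0 -0.2 0" --pt "0 0 0 0 0" --pt "0 0 0 0 0"

```text
time: 8.25
ee_pos: [0.649, -0.0711, 0.0057]
ee_rot: [0.005, -0.007, 0.708, -0.706]
ft_force: [-4.3, 10.2, 0.2]
gripper_width: 0.0003
```

>>> jog_arm --pt "0 0.5 0 -4 0" --pt "0 0.6 0 -4 0" --pt "0 0 0 0 0"

```text
time: 8.5
ee_pos: [0.6477, -0.0627, 0.0057]
ee_rot: [0.005, -0.007, 0.708, -0.706]
ft_force: [-5.0, 9.1, 0.4]
gripper_width: 0.0003
```

>>> jog_arm --pt "0 0.6 0 -4 0" --pt "0 0.5 0 -3 0" --pt "0 0 0 0 0"

```text
time: 8.75
ee_pos: [0.6465, -0.0565, 0.0057]
ee_rot: [0.005, -0.007, 0.708, -0.706]
ft_force: [-4.1, 8.7, 0.9]
gripper_width: 0.0006
```

>>> jog_arm --pt "0 0.4 0 -3 0" --pt "0 0 0 0 0"

```text
time: 8.92
ee_pos: [0.6466, -0.0557, 0.0058]
ee_rot: [0.005, -0.006, 0.707, -0.707]
ft_force: [-3.6, 3.5, 0.1]
gripper_width: 0.0006
```

```bash
python3 look.py w12; python3 - <<'E'
from fit import *
c=robot.capture('top');save('t12c',c['frame'][140:240,185:300],6)
np.savez('pics/t12',**{k:c[k] for k in('frame','depth','mtx','T')})
E
```

```text
8.9667 [ 0.6466 -0.0559  0.0058] [-4.2744  4.7642 -0.4644]
0.30681923613186723 theta -0.013605420555102471
```

View pics/w12c.png

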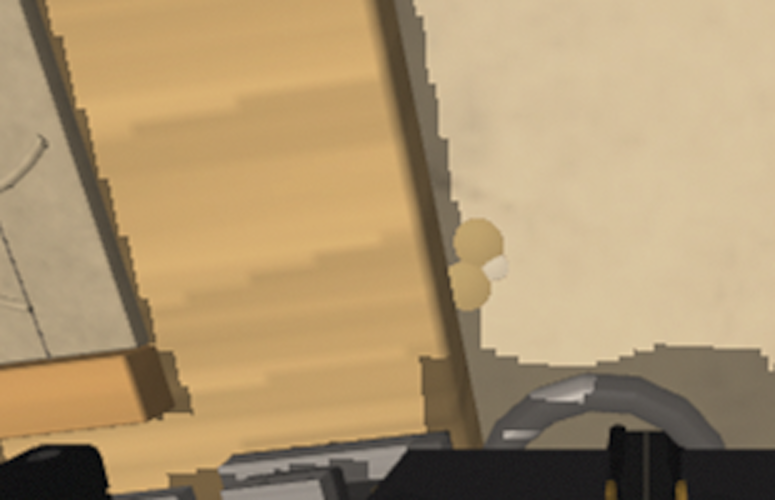

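View pics/t12c.png

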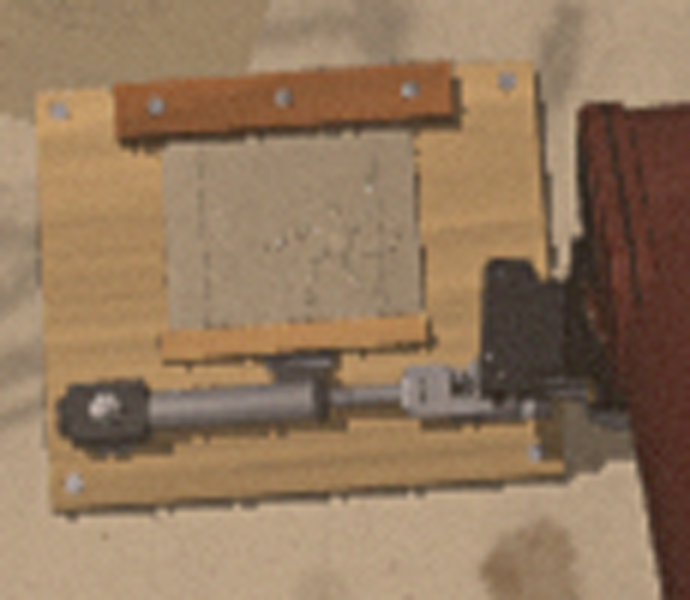

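>>> jog_arm --pt "0 1 0 -3 0" --pt "0 2 0 -3 0" --pt "0 2 0 -1 0" --pt "0 0 0 0 0"

```text
time: 9.35
ee_pos: [0.6424, -0.0492, 0.0062]
ee_rot: [-0.005, 0.005, -0.707, 0.707]
ft_force: [-1.3, -0.5, 0.2]
gripper_width: 0.0001
```

```bash
python3 look.py w13
```

```text
9.4 [ 0.6424 -0.0494  0.0061] [-0.0275 -0.5396  0.3353]
0.29976356442735097 theta -0.002948695361910808
```

View pics/w13c.png

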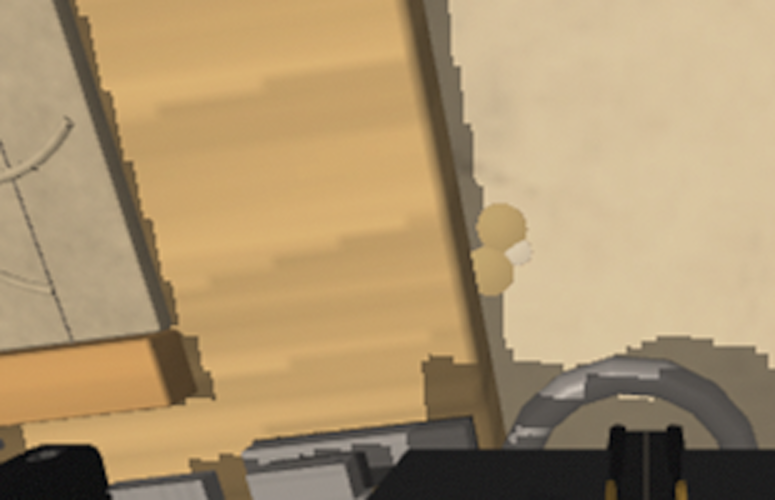

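>>> jog_arm --pt "0 0 -8 0 0" --pt "0 0 -15 0 0" --pt "0 0 -30 0 0" --pt "0 0 -40 0 0" --pt "0 20 -30 0 0" --pt "0 35 0 0 0" --pt "0 35 0 0 0" --pt "0 0 0 0 0"

```text
time: 10.07
ee_pos: [0.5466, -0.0508, 0.129]
ee_rot: [-0.004, 0.006, -0.706, 0.708]
ft_force: [0.6, -0.7, -0.2]
gripper_width: 0.0004
```

```bash
python3 - <<'E'
from fit import *
np.set_printoptions(precision=4,suppress=True)
s,R,p=tool();print(s['time'],p,s['ft_force'])
for n in('wrist','top','scene'):
    c=robot.capture(n);np.savez('pics/'+n+'14',**{k:c[k] for k in('frame','depth','mtx','T')})
    save(n+'14',c['frame'] if n=='wrist' else c['frame'][140:240,185:300] if n=='top' else c['frame'][120:240,190:320],1.5 if n=='wrist' else 6)
E
```

```text
10.0667 [ 0.5466 -0.0508  0.129 ] [ 0.5591 -0.6904 -0.1885]
```

View pics/wrist14.png

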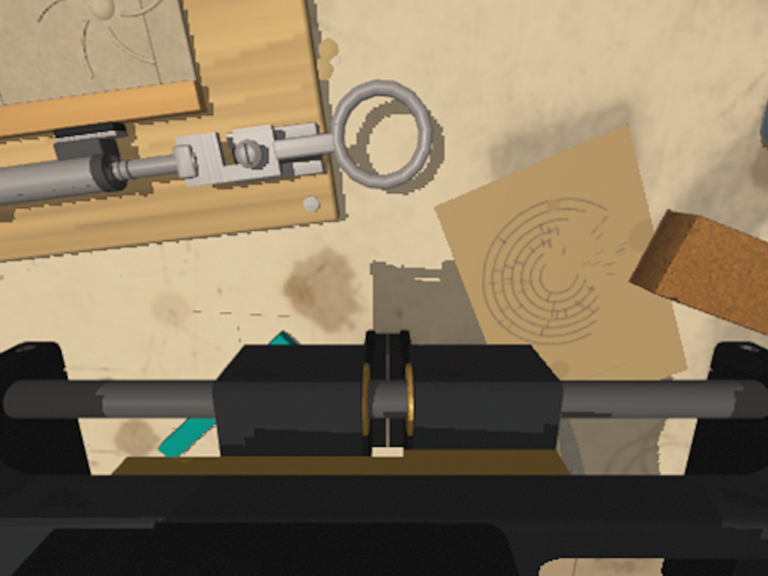

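View pics/top14.png

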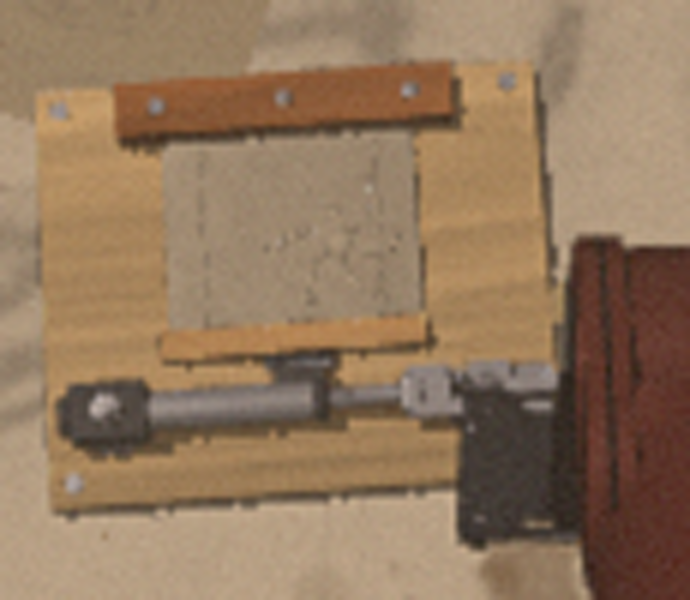

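View pics/scene14.png

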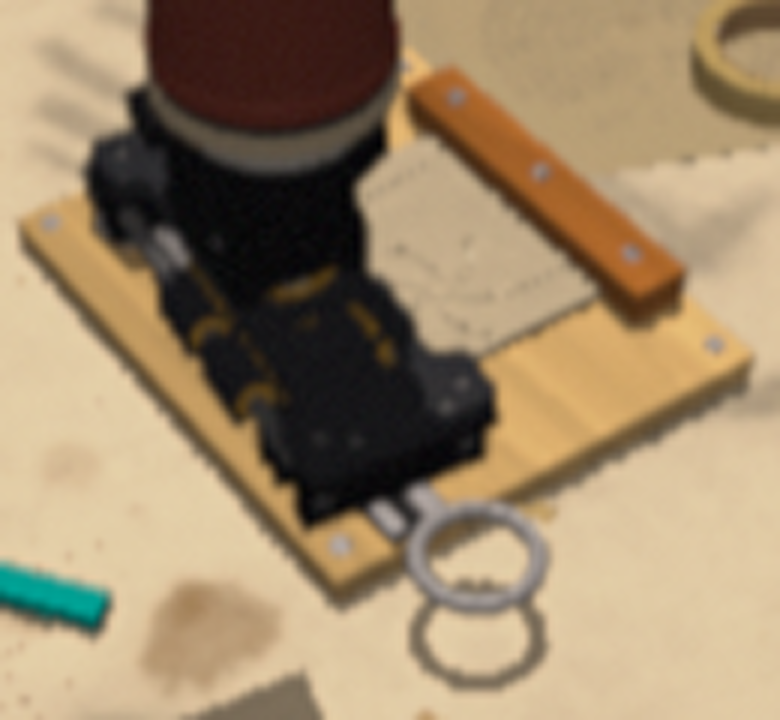

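>>> jog_arm --pt "0 0 -35 -10 0" --pt "0 0 -35 -15 0" --pt "0 -15 0 -36 0" --pt "0 -15 0 -36 0" --pt "0 -15 0 -36 0" --pt "0 -10 0 -36 0" --pt "0 0 0 0 0"

```text
time: 10.8
ee_pos: [0.6057, 0.1295, 0.199]
ee_rot: [0.009, -0.008, 0.709, -0.705]
ft_force: [-1.4, 1.2, -0.2]
gripper_width: 0.0006
```

```bash
python3 - <<'E'
from fit import *
s,R,p=tool();print(s['time'],p,s['ft_force'])
c=robot.capture('wrist');np.savez('pics/w15',**{k:c[k] for k in('frame','depth','mtx','T')})
save('w15',c['frame'][0:230],1.56)
E
```

```text
10.8 [0.6056985  0.12948846 0.19899819] [-1.44774625  1.210723   -0.17436741]
```

View pics/w15.png

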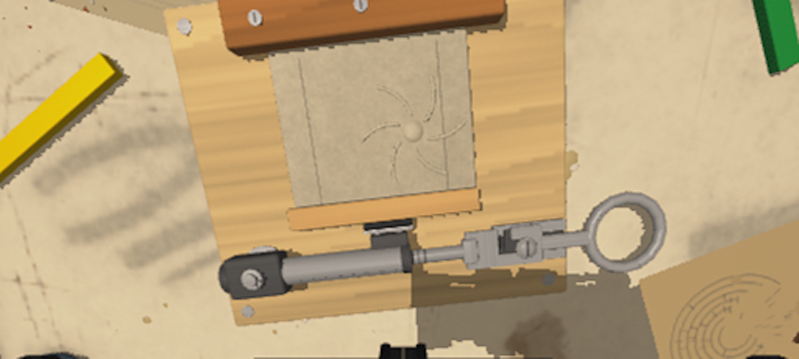

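```bash
python3 - <<'E'
from fit import *
np.set_printoptions(precision=4,suppress=True)
c=dict(np.load('pics/w15.npz'))
save('w15a',c['frame'][10:165,165:325],4.9)
save('w15b',c['frame'][120:190,230:440],3.8)
E
```

```text
(no output)
```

View pics/w15a.png

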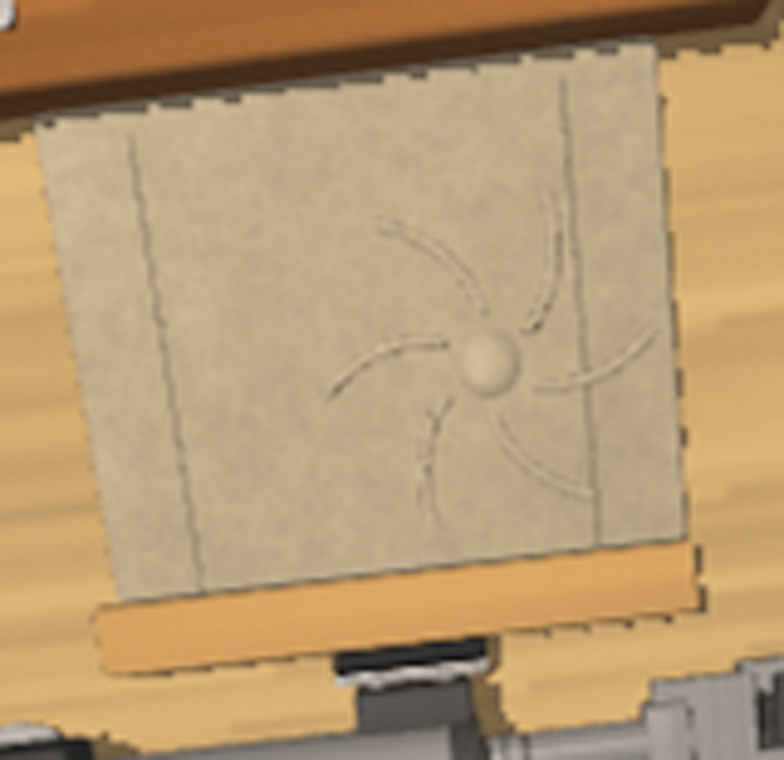

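View pics/w15b.png

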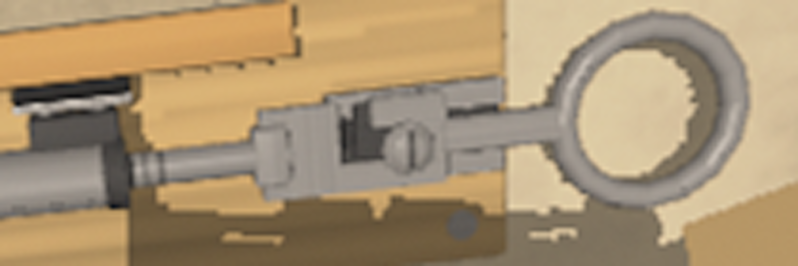

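```bash
python3 - <<'E'
from fit import *
np.set_printoptions(precision=1,suppress=True)
c=dict(np.load('pics/w15.npz'))
f=lambda u,v,z:w(c,u/4.9+165-.4,v/4.9+10-.4,z)[:2]
a=np.radians(7.8);R=np.array([[np.cos(a),-np.sin(a)],[np.sin(a),np.cos(a)]]);t=np.array([.6009,.2475])-R@[0,.11]
for n,q in dict(sFL=(42,124,.026),sFR=(655,44,.026),sNL=(118,600,.026),sNR=(686,540,.026),eFL=(97,606,.030),eFR=(692,542,.030),eNL=(105,672,.030),eNR=(698,607,.030)).items():
    print(n,R.T@(f(*q)-t)*1000)
E
```

```text
sFL [161.3  73.8]
sFR [161.7 -71.6]
sNL [50.3 75.8]
sNR [ 49.2 -71.7]
eFL [49.6 80.4]
eFR [ 48.7 -72.5]
eNL [32.7 81.4]
eNR [ 32.4 -73.1]
```

```bash
python3 - <<'E'
from fit import *
print(robot.sign_off()); print(robot.state()['time'])
E
```

```text
the job is handed in; nothing more can be done
None
the job is handed in; nothing more can be done
```

I drew the bar out by its ring about 26 mm, swung it in with the slot's mouth over the stud, and let the spring draw it home about 15 mm. I then lifted clear and handed the job in at about 10.9 s. `sign_off` gave no verdict.

- **Hook:** the pull on the ring dropped from about 10 N to 0. After the gripper left, the pictures show the bar staying in place by itself with the stud behind the lip.
- **Strip and slab:** the strip lies parallel against the slab, with no gap visible. The joint between them measured 49 to 50 mm in the jig's x, against 49 mm expected, and the pad is pressing on the strip.
- **Bottle and block:** I never went near the glue bottle or the sanding block. I did not measure them again at the end.

**Checks that failed or disagreed:**
- **First pull:** it missed. The fingers seem to end about 22 mm short of the stated TCP, so they passed over the ring without contact. I went about 22 mm lower and it worked.
- **Slab's far edge:** it measured about 161.5 mm against 165 mm. The slab also came out about 4 mm short in that picture, so I put this down to the shaded line at the fence. I judged it home from the near edge and from there being no visible gap at the fence.

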